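Seat the filter funnel in its base

TASK

Lift the lidded funnel out of its wooden stand and lower it gently, tapered black bung first, until it just rests in the tapered rubber seat of the steel filter base with the matching wide mouth. Let go so that it centres itself, then press straight down on the small steel cap on top of its knob: the seat drags along until it stops on its shoulder. Hold it there with about 13 N for a second, never as much as 18 N or the seat tears, and leave it upright and centred, with the other things on the bench undisturbed.

Things in the scene. Friction and masses are not known exactly. Their poses are not given: they have to be found in the camera images.
- funnel: Lidded funnel, loose, 0.13-0.25 kg, round about its z axis (up). Origin: centre of the lower end face of its black bung. Heights from there: bung, an even cone, diameter 22 mm at 0 to 49.4 mm at 40 mm (19 deg to the axis); white cup, flat shoulder at 40, diameter 62-66 mm, to 80; grey lid, diameter 70 mm, 80-85; grey knob to grip from above, diameter 22 mm, 85-109 mm; steel cap on it.
- cap: Small steel cap fixed on top of the funnel's knob, a disc of diameter 17 mm standing 3 mm proud of the knob: the place to press with the shut fingertips. Origin: centre of its flat top face, 112 mm above the funnel's origin on its axis.
- stand: Fixed plywood drying stand, 100 x 100 mm plate, top at 60 mm over the table, on four thin legs; origin at table level under the centre. The funnel hangs upright in its 54 mm centre hole, the cup's shoulder resting on the plate (funnel origin 20 mm over the table).
- wide_base: Fixed round steel filter base, diameter 92 mm, rim 45 mm over the table; origin on its axis at table level, z up. On a telescoping collar in its mouth is a black rubber seat ring (outside 71 mm) with the wide hole, 45 mm at its upper edge, tapering at the bung's angle over 22 mm, open below. The seat's upper edge starts 4 to 52 mm above the rim, different every time and not measured.
- wide_mouth (a point): On the wide base's axis, level with its steel rim, 45 mm over the table (not on the seat). The bung bears when the funnel's origin is 31-35 mm under the seat's upper edge. Pressed with over 5 N, the seat slides down 0-24 mm, dragging at 5 N, onto a hidden shoulder at unknown height (seat's edge then 4-28 mm above the rim); after that it gives only 1 mm per 8 N. Stiff sideways.
- narrow_base: Fixed steel filter base of the same outside size and rim height, but with a narrow hole (25 mm diameter) in its small rubber ring: the bung does not fit. Origin on its axis at table level.
- dropper: Small amber dropper bottle, 38 mm diameter, 85 mm high, standing loose; origin under its centre. Bystander.
- beaker: Glass beaker, 64 mm diameter, 85 mm high, loose; origin under its centre. Bystander.
- slide_box: White slide box with an orange line, 85 x 160 x 30 mm, loose; origin under its centre. Bystander.
- petri: Closed clear petri dish, 94 mm diameter, 17 mm high, loose; origin under its centre. Bystander.
- reagent: Amber reagent bottle, 68 mm diameter, 140 mm high, loose; origin under its centre. Bystander.
- spatula: Thin steel lab spatula 180 mm long lying on the table, 8 mm thick, loose. Bystander.
Mind the look-alikes: they are no part of the job. Leave any purple or red look-alike of the funnel alone.

How it is judged:
On the way, in this order (a step that is already met when the one before it is completed fails the run):
1. the funnel is lifted clear of the stand (height (world z) of funnel above 0.072 m and contact force between funnel and stand below 0.05 N), for 0.1 s.
2. the funnel, nested in the wide base's seat, is pressed on its cap with more than 9 N for 0.4 s, the seat down on its shoulder (horizontal distance between funnel and wide_mouth below 0.004 m and height (world z) of funnel below 0.046 m and contact force between cap and the fingers above 9 N), for 0.4 s.
At the end, for the whole second after the job is handed in: The funnel sits in the tapered seat of the wide base: its lower end within 3 mm and its cap within 6 mm of the base's axis, upright within 0.05 rad, its origin 10 to 46 mm over the table, at rest and released (horizontal distance between funnel and wide_mouth below 0.003 m and horizontal distance between cap and wide_mouth below 0.006 m and angle between funnel's own z axis and vertical below 0.05 rad and height (world z) of funnel between 0.01 and 0.046 m and linear speed of funnel below 0.01 m/s and contact force between funnel and the fingers below 0.1 N); the robot touches nothing.
It fails at once if the cap is pressed with more than 18 N (contact force between cap and the fingers above 18 N).
It fails at once if the bung is jammed hard into the seat (contact forces around the taper add up to over 38 N; 18 N straight down makes less) (contact force between funnel and wide_base above 38 N).
It fails at once if the funnel is forced into the seat while still gripped (contact forces around the taper over 17 N, about 9 N straight down) (contact force between funnel and the fingers above 3 N and contact force between cap and the fingers below 1 N and contact force between funnel and wide_base above 17 N).
It fails at once if the funnel is tipped by more than 0.6 rad (angle between funnel's own z axis and vertical above 0.6 rad).
It fails at once if a bystander is moved by more than 30 mm (distance of any of dropper, beaker, slide_box, petri, reagent, spatula from where it was at the start of the episode above 0.03 m).
It also fails if it takes over 61 s, if anything falls off the work surface, if the arm or the gripper's body presses on something with over 40 N, if the wrist force passes 120 N, or if a joint passes its speed limit or range.

ROBOT

A 6-joint arm with a two-finger parallel gripper is mounted at the origin on the work surface. World frame = base frame: x ahead of the robot, y to its left, z up, the work surface at z = 0. Lengths are in m, angles in rad, forces in N, time in s.
With the tool pointing down it reaches from about 0.325 to 0.9 m from the base axis. Payload 6.1 kg.
Tool frame: the origin (TCP) lies at the centre of the arm's flange, where the gripper is bolted on; the fingertips stand 173 mm ahead of it and the grasp point (between the pads) lies 155 mm ahead of it; z points along the fingers, y is the line along which they close (so a half turn about z gives the same grasp; the last joint's range is limited). The gripper opens to 85 mm and grips with 20 to 120 N. Pads are 22 mm wide; open, the fingers measure 114 mm over their backs; the gripper's body (76 mm by 85 mm) begins 54 mm behind the grasp point. The pads swing forward as they close: fully open they stand 13 mm farther back than shut.
Start: joints at [1.218, 0.22, 1.526, -0, 1.395, -0.126], TCP at [0.141, 0.609, 0.405] pointing down, gripper open.
Joint ranges: [-2.98, 2.98], [-0.91, 2.08], [0.09, 2.57], [-1.24, 4.39], [0.2, 2.65], [-2.68, 2.68]. Speed limits (rad/s): [2.57, 2.57, 3.01, 3.14, 3.14, 3.14].

INTERFACE

Orientations are given as a unit quaternion [x, y, z, w].
In Python, from workcell import arm gives the robot as it stands.
- The arm moves only by the shell command python3 -m pendant 'ROWS'. ROWS is a JSON list of rows, 1 to 10 of them, each of 7 numbers: the finger opening in m, then dx, dy, dz in m, then a rotation vector rx, ry, rz in rad; each row shifts and turns the commanded pose from where the row before left it, along the tool's axes as they then stand; what a row does not reach is not made up. A row lasts 1/12 s, in which the tool goes at most 0.0417 m and 0.125 rad, less where a joint would pass 70% of its speed; a pose out of reach is approached as far as the arm can. The fingers move at their own pace and stop on an object; the grip force is fixed at half the most. Time passes only in rows, so rows that do not move let the fingers close. It prints the time, the measured TCP pose, the force, the opening and the grip force at its end.
- arm.get_state(): the state, without advancing time (a new reading comes with each control period).
- arm.snapshot(name): name is "scene" or "top"; returns a dict with "pixels" (384x512x3 uint8, red, green, blue), "fx", "fy", "cx", "cy" (pixels), "dist_coeffs" ([k1, k2, p1, p2, k3] as OpenCV has them; the pictures are not rectified), "R" (3x3) and "t" (3): a world point X has camera coordinates R X + t. Camera axes: x right, y down, z forward; pixel columns grow to the right and rows downward; lengths in m; the calibration is good to about 2 mm. A picture is of the moment at which its call begins. There is no depth.
- arm.close_job(): hands the job in; it is judged then, once.
The state is a dict: "time_s": time; "joint_pos": joint angles; "joint_velocities": joint speeds; "joint_torque": joint torques, N m; "position": TCP position; "eef_rot": TCP orientation; "contact_force": force on the tool from outside, world axes, zero at the start; "ft_torque": the same for the moment, N m; "gripper_width": finger opening in m; "finger_force": force on a finger pad.
Only numpy, scipy, OpenCV 4.12 (cv2) and the standard library are available. Lean on these libraries where they do the work, as an engineer would, in place of code of your own. Each camera call takes 0.05 s, during which the arm holds its last target. There are 200 camera calls.

## Working session

There is one attempt and no reset: what is moved stays moved. The work goes in short steps, Python scripts to look and compute and a shell command to move; the robot and the scene stay as the last step left them, time stands still between calls to the robot, and variables do not carry over. Pictures are saved under pics/ and viewed, at most 10 in all, crops included, and the job is handed in when it is done.

```bash
mkdir -p pics
python3 - <<'E'
from workcell import arm
import cv2,pickle
for n in("scene","top"):
    s=arm.snapshot(n); pickle.dump(s,open(f"pics/{n}0.pkl","wb")); cv2.imwrite(f"pics/{n}0.png",s["pixels"][:,:,::-1])
    print(n,s["fx"],s["fy"],s["cx"],s["cy"],s["dist_coeffs"],s["R"],s["t"])
st=arm.get_state();print(st)
E
```

```text
scene 393.8359460366814 393.8359460366814 259.7188503759837 188.6594957906103 [-0.01661643  0.          0.          0.          0.        ] [[ 0.47702925  0.87887611 -0.00445894]
 [ 0.66538824 -0.3644593  -0.65148132]
 [-0.57419647  0.30780872 -0.75865157]] [-0.35872397 -0.25314249  1.67634858]
top 491.4147227352188 491.4147227352188 250.61176684812236 191.62980569620427 [-0.0764958  0.         0.         0.         0.       ] [[ 0.00403839 -0.99999126 -0.00107971]
 [-0.98324173 -0.00377395 -0.18226752]
 [ 0.18226185  0.00179768 -0.98324838]] [0.09397054 0.57828743 1.28409647]
{'time_s': 0.1, 'joint_pos': array([ 1.21791065e+00,  2.21158690e-01,  1.52748662e+00,  3.33287639e-05,
        1.39467398e+00, -1.26147839e-01]), 'joint_velocities': array([ 0.00032353, -0.00015124, -0.00203014,  0.00158108,  0.00166902,
       -0.00081886]), 'joint_torque': array([ 8.56688130e-04, -4.98245823e+01, -3.90549338e+01, -5.90268178e-05,
        5.52745478e-03, -3.04146067e-05]), 'position': array([0.14044648, 0.60877608, 0.40370662]), 'eef_rot': array([ 1.13129100e-01,  9.93579922e-01, -8.34777494e-04, -2.20742605e-04]), 'contact_force': array([0.17467571, 0.57277685, 0.32103807]), 'ft_torque': array([ 0.00043973,  0.03371278, -0.0248521 ]), 'finger_force': 0.0, 'gripper_width': 0.08536505538359404}
```

View pics/scene0.png

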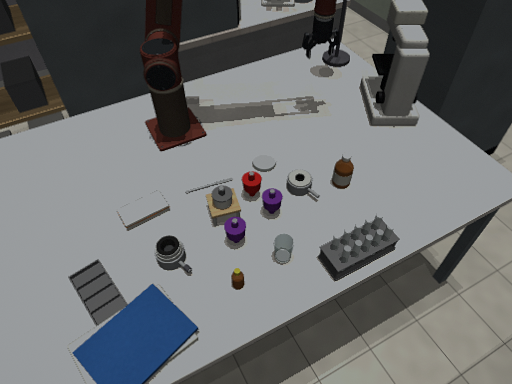

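View pics/top0.png

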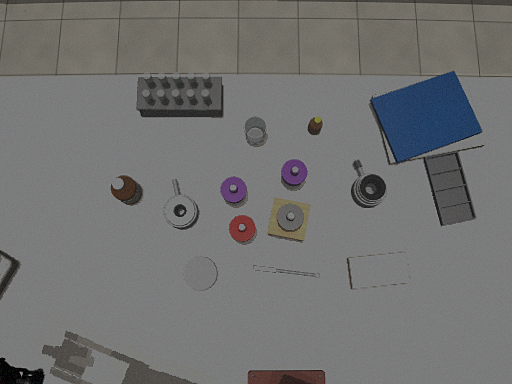

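The candidates:
- **Funnel:** the grey-lidded one in the plywood stand (top 290,216; scene 222,192) fits. The purple ones (234,189 and 294,172) and the red one (242,228) stand loose, so they are look-alikes.
- **Base:** the one at top (371,188) / scene (170,250) has the wide hole. The one at top (180,210) / scene (299,181) has the small hole.

I'll confirm both in one enlarged crop.

Run:
```python
import cv2,numpy as np
t=cv2.imread("pics/top0.png");s=cv2.imread("pics/scene0.png")
def c(im,u,v,h=33): return cv2.resize(im[v-h:v+h,u-h:u+h],(396,297*396//396) if 0 else (297,297),interpolation=cv2.INTER_CUBIC)
a=np.hstack([c(t,290,216),c(t,371,188)]);b=np.hstack([c(s,222,200),c(s,170,250)])
o=np.vstack([a,b]);o=cv2.convertScaleAbs(o,alpha=1.4,beta=10);cv2.imwrite("pics/crop1.png",o)
```

```text
(no output)
```

View pics/crop1.png

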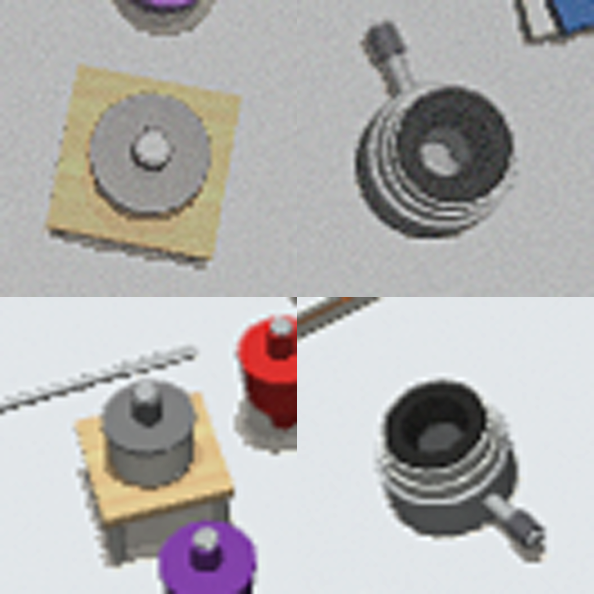

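The crop confirms both. The grey-lidded funnel hangs in the plywood stand, with its cap near top (290.8,215.4). The wide base has its black seat ring well raised, centred near top (373,187) and scene (168,245). Next I'll measure both.

```bash
cat > h.py <<'E'
import cv2,pickle,numpy as np
from scipy.optimize import least_squares
def proj(s,X):
    return cv2.projectPoints(np.atleast_2d(np.float64(X)),cv2.Rodrigues(np.array(s["R"]))[0],np.float64(s["t"]),np.array([[s["fx"],0,s["cx"]],[0,s["fy"],s["cy"]],[0,0,1.]]),np.float64(s["dist_coeffs"]))[0][:,0]
def atz(s,uv,z): return least_squares(lambda p:proj(s,[p[0],p[1],z])[0]-uv,[.5,0]).x
A=np.linspace(0,2*np.pi,60,endpoint=False)
def circ(x,y,z,r): return np.c_[x+r*np.cos(A),y+r*np.sin(A),0*A+z]
def blob(m,uv):  # hull ellipse of component nearest uv
    n,l,st,ce=cv2.connectedComponentsWithStats(m.astype(np.uint8),connectivity=4)
    k=min((i for i in range(1,n) if st[i,4]>40),key=lambda i:np.hypot(*(ce[i]-uv)))
    c=cv2.findContours((l==k).astype(np.uint8),cv2.RETR_EXTERNAL,cv2.CHAIN_APPROX_NONE)[0][0]
    return cv2.convexHull(c)[:,0].astype(float),st[k]
def load(n): return pickle.load(open(f"pics/{n}.pkl","rb"))
E
python3 - <<'E'
from h import *
T,S=load("top0"),load("scene0")
H=[]
for s,uv,th in((T,(373,187),0),(S,(168,245),0)):
    g=s["pixels"].max(2).astype(int)
    for th in(45,55,65):
        h,st=blob(g<th,uv);e=cv2.fitEllipse(h.astype(np.float32));print(th,st,np.round(e[0],2),np.round(e[1],1))
# intensity profile
g=T["pixels"].max(2);print(g[187,345:400]);g=S["pixels"].max(2);print(g[245,140:200]);print(g[222:285,168])
for s,n,c in((T,"top",(290,217)),(S,"scene",(222,196))):
    hsv=cv2.cvtColor(s["pixels"],cv2.COLOR_RGB2HSV); u,v=c
    print(n,s["pixels"].max(2)[v-30:v+20,u]); print(hsv[v,u-22:u+22,1],hsv[v,u-22:u+22,2])
E
```

```text
45 [360 175  26  25 340] [372.46 187.13] [24.2 25.2]
55 [359 175  27  25 418] [372.16 187.17] [24.7 25.7]
65 [359 175  27  25 468] [372.01 187.18] [25.  26.2]
45 [157 236  22  19 294] [167.25 245.23] [18.2 22.4]
55 [157 236  22  19 331] [167.22 245.16] [18.3 22.4]
65 [157 236  22  19 338] [167.24 245.14] [18.5 22.8]
[122 126 126 124 128 125 101  28  67 119 104  66 105  55  84  32  38  42
  47  35  59 100 113 105 113  89  50  56  56  59  52  37  36  34  26  36
  41  48  45  40  34 116 131 124 123 127 123 124 126 121 126 125 124 125
 126]
[159 158 159 159 159 159 159 159 159 160 159 158 159 159 162 142  80  17
  23  26  16  14   8  12  12   9  24  29  40  46  48  41  22  11  13  21
  25  22  12 116 107 101 116 127 152 160 159 160 160 160 159 160 159 159
 159 159 159 160 159 160]
[159 159 159 160 158 159 159 159 159 159 159 160 164 111  34  21  25  17
  12  13  15  14  14  40  51  51  52  49  51  27  22  24  15  96  65  60
  70 116  62  57 136  53  49  50  49  50  50  43 112 163 160 160 159 159
 158 159 159 159 159 159 159 159 159]
top [ 71  78  85  90 123 125 127 127 127 124 129 121 13
[... 382 characters left out ...]
101  97  99 100 107 108
  46  60 102 133 132 132 130 115  89  99 102  95  98  95 103  96  98  99
 125 123 128 122 125 128 123 126]
scene [160 159 159 159 160 159 159 159 160 160 159 159 160 163 139 124 112 142
 163 128 119 126 129 104  77  39  30  32  29  31  81  87  86  86  88  63
  56  72  75  74  75  74  73  70 148 155 155 159  89  62]
[ 10   8   8   8  11   2  83 101  99  99  97  91   6   9   3   3   3   3
   0   3   3   3   3   0   0   3   6   3   3   3   3  18  88  87  87  92
  42   5  11  10   9   9  19  17] [160 159 159 159 161 135 148 152 152 152 155 106  83  87  85  85  85  84
  85  85  84  83  81  84  86  86  86  86  85  86  87  69 145 155 153 153
 153 157 160 160 163 118 107  92]
```

Run:
```python
from h import *
T,S=load("top0"),load("scene0")
ct,cs=np.array([372.2,187.15]),np.array([167.25,245.17])
f=lambda p:np.r_[proj(T,p)[0]-ct,proj(S,p)[0]-cs]
r=least_squares(f,[.5,-.2,.08]);x=r.x;print("seat",x,r.fun)
for s in(T,S):
    e=cv2.fitEllipse(proj(s,circ(*x,.0355)).astype(np.float32));print(e[0],e[1], proj(s,x))
caps=[]
for s,c,th in((T,(290,216),113),(S,(222,189),105)):
    u,v=c;g=s["pixels"].max(2).copy();m=np.zeros(g.shape,bool);m[v-8:v+8,u-7:u+8]=1
    mm=(g>th)&m
    if s is S: print(g[v-10:v+9,u-8:u+8])
    h,st=blob(mm,c);e=cv2.fitEllipse(h.astype(np.float32));print("cap",e[0],e[1],st,atz(s,e[0],.132));caps.append(e[0])
hsv=cv2.cvtColor(T["pixels"],cv2.COLOR_RGB2HSV);w=cv2.morphologyEx((hsv[...,1]>45).astype(np.uint8),cv2.MORPH_OPEN,np.ones((2,2)))
h,st=blob(w[180:260,255:330]==0,(35,37));e=cv2.fitEllipse(h.astype(np.float32));c=np.array(e[0])+[255,180]
print("lid",c,e[1],st,atz(T,c,.105))
```

```text
seat [ 0.58721587 -0.23247868  0.07413593] [ 0.414776    0.12913453  0.4931299  -0.00620585]
(372.5977478027344, 187.3425750732422) (25.380102157592773, 26.60215187072754) [[372.614776   187.27913453]]
(167.7152099609375, 245.3489990234375) (18.95615005493164, 23.81867790222168) [[167.7431299  245.16379415]]Traceback (most recent call last):
  File "<stdin>", line 13, in <module>
  File "h.py", line 10, in blob
    k=min((i for i in range(1,n) if st[i,4]>40),key=lambda i:np.hypot(*(ce[i]-uv)))
ValueError: min() iterable argument is empty
```

```bash
sed -i 's/>40)/>15)/' h.py
python3 - <<'E'
from h import *
T,S=load("top0"),load("scene0")
ct=np.array([372.2,187.15])
for s,c,th in((T,(290,216),113),(S,(222,189),105)):
    u,v=c;g=s["pixels"].max(2).copy();m=np.zeros(g.shape,bool);m[v-8:v+8,u-7:u+8]=1
    mm=(g>th)&m
    if s is S: print(g[v-10:v+6,u-8:u+8])
    h,st=blob(mm,c);e=cv2.fitEllipse(h.astype(np.float32));print("cap",e[0],e[1],st,atz(s,e[0],.132))
hsv=cv2.cvtColor(T["pixels"],cv2.COLOR_RGB2HSV);w=cv2.morphologyEx((hsv[...,1]>45).astype(np.uint8),cv2.MORPH_OPEN,np.ones((2,2)))
h,st=blob(w[180:260,255:330]==0,(35,37));e=cv2.fitEllipse(h.astype(np.float32));c=np.array(e[0])+[255,180]
print("lid",c,e[1],st,atz(T,c,.105))
for z in(.064,.074,.084):print(z,atz(T,ct,z),atz(S,(167.25,245.17),z))
from workcell import arm;from scipy.spatial.transform import Rotation as Ro
st=arm.get_state();print(Ro.from_quat(st["eef_rot"]).as_matrix().round(4))
E
```

```text
cap (290.6278991699219, 215.0464630126953) (5.26951265335083, 6.410384178161621) [288 212   6   7  30] [ 0.50326797 -0.0056732 ]
[[159 160 159 159 160 160 161 161 163 131 141 146 132 125 125 122]
 [159 160 160 162 161 162 129 141 139 124 124 126 124 128 140 111]
 [161 163 132 140 146 133 121 124 124 125 131 123  93  66  86 145]
 [132 138 119 122 125 124 131 136 112  79  57  79 144 153 153 160]
 [145 121 108 130 127  96  69  67 142 156 153 153 161 162 161 160]
 [ 80  62  58  60 145 152 152 154 163 165 164 163 161 161 160 160]
 [139 155 155 155 165 147 131 129 128 128 143 142 160 163 161 160]
 [163 165 167 140 104 104 124 133 119  93  91  91  97 122 158 163]
 [165 138 106  90  88 118 127 126 126 106  84  82  82  86  97 121]
 [127  93  83  82  72 120 128 128 129 100  73  83  84  84  81  86]
 [ 91  83  83  84  76  90 127 127 104  82  58  81  85  86  84  84]
 [ 82  83  85  86  56  69  70  65  77  59  41  79  86  85  85  84]
 [ 83  84  85  87  52  38  31  32  39  31  26  78  86  85  85  85]
 [ 84  84  86  88  50  28  30  31  30  28  23  79  87  85  84  84]
 [ 84  85  85  88  50  27  29  33  32  30  21  79  87  85  86  85]
 [ 84  85  85  87  84  47  30  29  29  26  51  82  85  85  86  85]]
cap (221.9960174560547, 184.0011444091797) (10.163765907287598, 17.348876953125) [215 181  15   9  86] [0.48804555 0.00258602]
lid [290.80242157 217.82422638] (26.420597076416016, 26.78941535949707) [ 23  25  27  27 567] [ 0.49970661 -0.0082255 ]
0.064 [ 0.58955058 -0.23391283] [ 0.57947418 -0.23324235]
0.074 [ 0.58759232 -0.23139954] [ 0.58641431 -0.23381607]
0.084 [ 0.58563405 -0.22888624] [ 0.59335444 -0.23438979]
[[-9.744e-01  2.248e-01 -6.000e-04]
 [ 2.248e-01  9.744e-01 -1.600e-03]
 [ 2.000e-04 -1.700e-03 -1.000e+00]]
```

```bash
python3 -m pendant '[[0.085,-0.0272,-0.0288,0,0,0,0],[0.085,-0.0272,-0.0288,0,0,0,0],[0.085,-0.0272,-0.0288,0,0,0,0],[0.085,-0.0272,-0.0288,0,0,0,0],[0.085,-0.0272,-0.0288,0,0,0,0],[0.085,-0.0272,-0.0288,0,0,0,0],[0.085,-0.0272,-0.0288,0,0,0,0],[0.085,-0.0272,-0.0288,0,0,0,0],[0.085,-0.0272,-0.0288,0,0,0,0]]'
python3 -m pendant '[[0.085,-0.0272,-0.0288,0,0,0,0],[0.085,-0.0272,-0.0288,0,0,0,0],[0.085,-0.0272,-0.0288,0,0,0,0],[0.085,-0.0272,-0.0288,0,0,0,0],[0.085,-0.0272,-0.0288,0,0,0,0],[0.085,-0.0272,-0.0288,0,0,0,0],[0.085,-0.0272,-0.0288,0,0,0,0],[0.085,-0.0272,-0.0288,0,0,0,0],[0.085,-0.0272,-0.0288,0,0,0,0],[0.085,0,0,0,0,0,0]]'
python3 -c "
from h import *
S=load('scene0');print(atz(S,(221,187.4),.132));T=load('top0');print(atz(T,(290.9,215.3),.132), atz(T,(290.5,217.3),.105))"
```

```text
time_s: 0.85
position: [0.321, 0.2996, 0.4044]
eef_rot: [0.113, 0.994, -0.0, -0.0]
contact_force: [1.3, -0.2, -0.5]
gripper_width: 0.0846
finger_force: 0.0
time_s: 1.68
position: [0.5031, -0.0114, 0.4043]
eef_rot: [0.116, 0.993, -0.001, 0.001]
contact_force: [-0.9, -0.4, 0.9]
gripper_width: 0.0853
finger_force: 0.0
[ 0.49992649 -0.00651881]
[ 0.50262151 -0.00635755] [ 0.50107243 -0.0074553 ]
```

```bash
python3 -m pendant '[[0.085,0.002,0.0035,0.03,0,0,0],[0.085,0,0,0.03,0,0,0],[0.085,0,0,0.02,0,0,0],[0.085,0,0,0.01,0,0,0],[0.085,0,0,0,0,0,0],[0.085,0,0,0,0,0,0]]'
```

```text
time_s: 2.18
position: [0.4999, -0.0021, 0.3149]
eef_rot: [0.113, 0.994, 0.0, -0.0]
contact_force: [0.1, 0.7, -0.1]
gripper_width: 0.0854
finger_force: 0.0
```

```bash
python3 -m pendant '[[0.085,-0.0026,-0.0041,0.012,0,0,0],[0.085,0,0,0.01,0,0,0],[0.085,0,0,0.006,0,0,0],[0.085,0,0,0.003,0,0,0],[0.085,0,0,0,0,0,0],[0.085,0,0,0,0,0,0]]'; python3 -c "
from workcell import arm;print(arm.get_state()['position'])"
```

```text
time_s: 2.68
position: [0.5015, -0.0069, 0.2836]
eef_rot: [0.113, 0.994, 0.0, -0.0]
contact_force: [-0.1, 0.5, -0.2]
gripper_width: 0.0848
finger_force: 0.0
[ 0.50147657 -0.0069415   0.28360125]
```

```bash
python3 -m pendant '[[0.01,0,0,0,0,0,0],[0.01,0,0,0,0,0,0],[0.01,0,0,0,0,0,0],[0.01,0,0,0,0,0,0],[0.01,0,0,0,0,0,0],[0.01,0,0,0,0,0,0],[0.01,0,0,0,0,0,0],[0.01,0,0,0,0,0,0],[0.01,0,0,0,0,0,0],[0.01,0,0,0,0,0,0]]'
```

```text
time_s: 3.52
position: [0.5017, -0.0068, 0.2841]
eef_rot: [0.113, 0.994, 0.0, 0.0]
contact_force: [-0.5, 3.1, 3.5]
gripper_width: 0.02
finger_force: 58.6
```

```bash
python3 -m pendant '[[0.01,0,0,-0.004,0,0,0],[0.01,0,0,-0.008,0,0,0],[0.01,0,0,-0.012,0,0,0],[0.01,0,0,-0.018,0,0,0],[0.01,0,0,-0.018,0,0,0],[0.01,0,0,-0.018,0,0,0],[0.01,0,0,-0.014,0,0,0],[0.01,0,0,-0.008,0,0,0],[0.01,0,0,0,0,0,0],[0.01,0,0,0,0,0,0]]'
python3 - <<'E'
from workcell import arm
import cv2,pickle,numpy as np
I=[]
for n in("scene","top"):
    s=arm.snapshot(n); pickle.dump(s,open(f"pics/{n}1.pkl","wb")); 
    p=s["pixels"][:,:,::-1];u,v=(222,170) if n=="scene" else (290,217)
    I.append(cv2.resize(p[v-50:v+50,u-50:u+50],(400,400),interpolation=cv2.INTER_CUBIC))
cv2.imwrite("pics/lift.png",np.hstack(I))
st=arm.get_state();print(st["position"],st["contact_force"],st["eef_rot"])
E
```

```text
time_s: 4.35
position: [0.5014, -0.007, 0.384]
eef_rot: [0.113, 0.994, -0.0, 0.0]
contact_force: [0.0, -0.2, -2.5]
gripper_width: 0.0198
finger_force: 58.7
[ 0.50106807 -0.00693033  0.38261832] [ 0.78128128  0.1008498  -1.68795939] [ 1.13194516e-01  9.93572409e-01  2.71283757e-05 -9.31825518e-04]
```

View pics/lift.png

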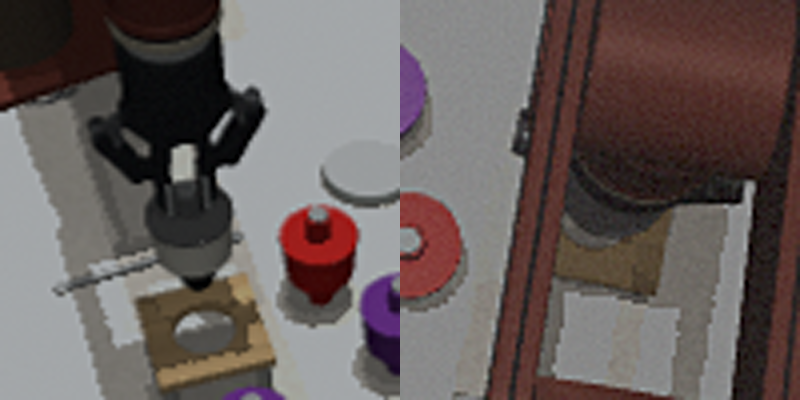

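The scene view shows the funnel hanging upright in the grip, clear of the stand's empty hole (lid edges at scene u≈208.5 to 230). I'll move it over the wide base.

```bash
python3 -m pendant '[[0.01,-0.0084,-0.01253,0,0,0,0],[0.01,-0.0168,-0.02506,0,0,0,0],[0.01,-0.0168,-0.02506,0,0,0,0],[0.01,-0.0168,-0.02506,0,0,0,0],[0.01,-0.0168,-0.02506,0,0,0,0],[0.01,-0.0168,-0.02506,0,0,0,0],[0.01,-0.0168,-0.02506,0,0,0,0],[0.01,-0.0168,-0.02506,0,0,0,0],[0.01,-0.0084,-0.01253,0,0,0,0],[0.01,0,0,0,0,0,0]]'
python3 -m pendant '[[0.01,0,0,0,0,0,0],[0.01,0,0,0,0,0,0],[0.01,0,0,0,0,0,0],[0.01,0,0,0,0,0,0]]'
python3 - <<'E'
from h import *
from workcell import arm
S1=load("scene1");e=cv2.fitEllipse(proj(S1,circ(.5014,-.007,.205,.035)).astype(np.float32));print(proj(S1,circ(.5014,-.007,.205,.035))[:,0].min(),proj(S1,circ(.5014,-.007,.205,.035))[:,0].max())
s=arm.snapshot("scene");pickle.dump(s,open("pics/scene2.pkl","wb"))
p=s["pixels"][:,:,::-1];cv2.imwrite("pics/over.png",cv2.resize(p[180:280,120:220],(600,600),interpolation=cv2.INTER_CUBIC))
st=arm.get_state();print(st["position"],st["contact_force"],st["eef_rot"])
E
```

```text
time_s: 5.28
position: [0.5875, -0.2357, 0.3816]
eef_rot: [0.115, 0.993, -0.0, -0.001]
contact_force: [-1.6, 0.9, -1.0]
gripper_width: 0.0199
finger_force: 58.9
time_s: 5.62
position: [0.5872, -0.2314, 0.3835]
eef_rot: [0.113, 0.994, 0.0, -0.0]
contact_force: [0.3, -0.4, -1.6]
gripper_width: 0.0192
finger_force: 58.9
207.98624302570516 230.4139072612836
[ 0.58728193 -0.23151261  0.383719  ] [-0.06486483  0.24905742 -1.78673996] [ 1.12577533e-01  9.93642937e-01  8.81023668e-05 -7.31874942e-05]
```

View pics/over.png

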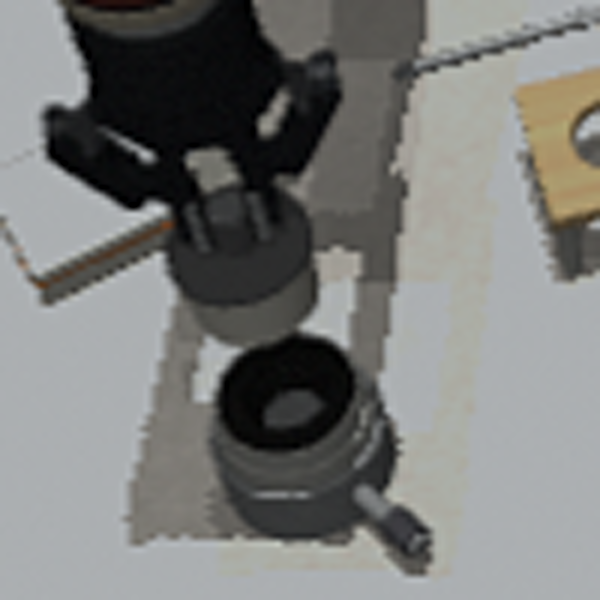

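Run:
```python
from h import *
s=load("scene2")
for z in(.2036,.1986,):
    p=(proj(s,circ(.5872,-.2315,z,.035))-[120,180])*6;print(z,p.min(0),p.max(0))
p=(proj(s,circ(.587,-.2326,.074,.0355))-[120,180])*6;print(p.min(0),p.max(0))
```

```text
0.2036 [163.28053603 182.33118511] [313.18789637 302.62637106]
0.1986 [165.62667395 188.64215267] [315.01186252 308.78094778]
[216.20780025 333.13521094] [355.65005753 450.90192293]
```

```bash
python3 -m pendant '[[0.01,0,-0.0008,0.008,0,0,0],[0.01,0,0,0.012,0,0,0],[0.01,0,0,0.012,0,0,0],[0.01,0,0,0.012,0,0,0],[0.01,0,0,0.008,0,0,0],[0.01,0,0,0.006,0,0,0],[0.01,0,0,0.002,0,0,0],[0.01,0,0,0,0,0,0],[0.01,0,0,0,0,0,0],[0.01,0,0,0,0,0,0]]'
python3 -m pendant '[[0.01,0,0,0.002,0,0,0],[0.01,0,0,0.002,0,0,0],[0.01,0,0,0.002,0,0,0],[0.01,0,0,0,0,0,0],[0.01,0,0,0,0,0,0]]'
```

```text
time_s: 6.5
position: [0.5875, -0.2335, 0.3246]
eef_rot: [0.113, 0.994, -0.0, 0.001]
contact_force: [0.1, -0.5, -2.4]
gripper_width: 0.02
finger_force: 59.0
time_s: 6.92
position: [0.5871, -0.2332, 0.3174]
eef_rot: [0.113, 0.994, 0.0, -0.0]
contact_force: [0.1, -0.1, -2.4]
gripper_width: 0.0195
finger_force: 59.0
```

```bash
python3 -m pendant '[[0.01,0,0,0.002,0,0,0],[0.01,0,0,0.001,0,0,0],[0.01,0,0,0.001,0,0,0],[0.01,0,0,0,0,0,0]]'
python3 -m pendant '[[0.01,0,0,0.001,0,0,0],[0.01,0,0,0.001,0,0,0],[0.01,0,0,0,0,0,0]]'
```

```text
time_s: 7.25
position: [0.5871, -0.2332, 0.3134]
eef_rot: [0.113, 0.994, 0.0, -0.0]
contact_force: [-0.1, -0.3, -1.7]
gripper_width: 0.0197
finger_force: 59.0
time_s: 7.5
position: [0.5871, -0.2333, 0.3115]
eef_rot: [0.113, 0.994, 0.0, -0.0]
contact_force: [0.3, -0.4, -3.0]
gripper_width: 0.0199
finger_force: 59.0
```

```bash
python3 -m pendant '[[0.01,0,0,0.001,0,0,0],[0.01,0,0,0.001,0,0,0],[0.01,0,0,0,0,0,0]]'
```

```text
time_s: 7.75
position: [0.5871, -0.2333, 0.3095]
eef_rot: [0.113, 0.994, 0.0, -0.0]
contact_force: [-1.2, -0.2, -2.4]
gripper_width: 0.0194
finger_force: 59.0
```

```bash
python3 -m pendant '[[0.01,0,0,0.001,0,0,0],[0.01,0,0,0,0,0,0]]'; python3 -c "
from workcell import arm;s=arm.get_state();print(s['contact_force'],s['ft_torque'])"
```

```text
time_s: 7.92
position: [0.5871, -0.2333, 0.3085]
eef_rot: [0.113, 0.994, 0.0, -0.0]
contact_force: [-0.5, 0.7, -2.2]
gripper_width: 0.0198
finger_force: 59.0
[-0.50736481  0.65007894 -2.16185354] [ 0.01456414 -0.06367172 -0.07795735]
```

```bash
python3 -m pendant '[[0.01,0,0,0.001,0,0,0],[0.01,0,0,0,0,0,0]]'; python3 -m pendant '[[0.01,0,0,0.001,0,0,0],[0.01,0,0,0,0,0,0]]'; python3 -c "
from workcell import arm;s=arm.get_state();print(s['contact_force'],s['ft_torque'])"
```

```text
time_s: 8.08
position: [0.5871, -0.2333, 0.3075]
eef_rot: [0.113, 0.994, 0.0, -0.0]
contact_force: [-0.7, -0.3, -2.6]
gripper_width: 0.0194
finger_force: 59.0
time_s: 8.25
position: [0.5871, -0.2333, 0.3065]
eef_rot: [0.113, 0.994, 0.0, -0.0]
contact_force: [-0.3, 0.4, -1.5]
gripper_width: 0.0195
finger_force: 59.0
[-0.30440392  0.44450022 -1.50583555] [ 0.02825024 -0.00996241  0.01459442]
```

```bash
for i in 1; do python3 -m pendant '[[0.01,0,0,0.001,0,0,0],[0.01,0,0,0,0,0,0]]' | grep -E "pos|cont"; done; python3 -m pendant '[[0.01,0,0,0.0005,0,0,0],[0.01,0,0,0,0,0,0]]' | grep -E "pos|cont"
```

```text
position: [0.5872, -0.2332, 0.3056]
contact_force: [-0.4, 0.3, -2.9]
position: [0.5872, -0.2332, 0.3053]
contact_force: [0.3, 1.0, -0.5]
```

```bash
python3 -m pendant '[[0.01,0,0,0.0005,0,0,0],[0.01,0,0,0,0,0,0]]' | grep -E "pos|cont"; python3 -m pendant '[[0.01,0,0,0.001,0,0,0],[0.01,0,0,0,0,0,0]]' | grep -E "pos|cont"
```

```text
position: [0.5873, -0.2332, 0.305]
contact_force: [0.1, 1.1, 1.4]
position: [0.5873, -0.2332, 0.3039]
contact_force: [-0.8, 2.2, 1.4]
```

Contact shows up at TCP z≈0.305, with about 3 N net. I'll let go and back off.

```bash
python3 -m pendant '[[0.03,0,0,0,0,0,0],[0.05,0,0,0,0,0,0],[0.07,0,0,0,0,0,0],[0.07,0,0,0,0,0,0],[0.07,0,0,0,0,0,0],[0.07,0,0,0,0,0,0]]'; python3 -m pendant '[[0.07,0,0,-0.01,0,0,0],[0.07,0,0,-0.02,0,0,0],[0.07,0,0,-0.02,0,0,0],[0.07,0,0,-0.02,0,0,0],[0,0,0,-0.01,0,0,0],[0,0,0,0,0,0,0],[0,0,0,0,0,0,0],[0,0,0,0,0,0,0],[0,0,0,0,0,0,0],[0,0,0,0,0,0,0]]'
python3 - <<'E'
from workcell import arm
from h import *
I=[]
for n in("scene","top"):
    s=arm.snapshot(n); pickle.dump(s,open(f"pics/{n}3.pkl","wb"))
    p=s["pixels"][:,:,::-1];u,v=(165,235) if n=="scene" else (373,187)
    I.append(cv2.resize(p[v-40:v+40,u-40:u+40],(400,400),interpolation=cv2.INTER_CUBIC))
cv2.imwrite("pics/rel.png",np.hstack(I))
s=load("scene3")
for c in ((.587,-.2326,.152,.0085),(.587,-.2326,.125,.035)):
  p=(proj(s,circ(*c))-[125,195])*5;print(p.min(0),p.max(0))
E
```

```text
time_s: 9.42
position: [0.5872, -0.2334, 0.3037]
eef_rot: [0.113, 0.994, -0.0, 0.0]
contact_force: [-0.1, 0.9, -0.4]
gripper_width: 0.07
finger_force: 0.0
time_s: 10.25
position: [0.5868, -0.2331, 0.382]
eef_rot: [0.113, 0.994, 0.001, -0.001]
contact_force: [0.0, 0.4, -0.5]
gripper_width: 0.0002
finger_force: 0.0
[174.54430848 166.59891003] [203.83433634 190.61203841]
[138.46537857 156.22740705] [256.909913   254.40180808]
```

View pics/rel.png

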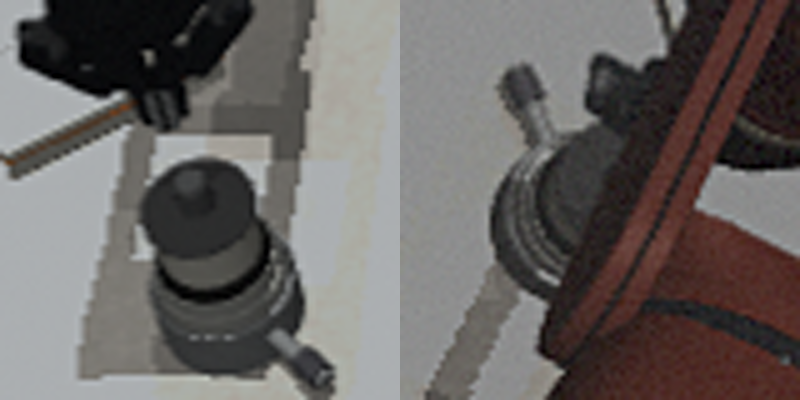

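Seated upright: the lid spans crop x 140–257, which matches the prediction for the base axis, and the cap is at (187,180). Next I'll bring the shut fingertips down over the cap.

```bash
python3 -m pendant '[[0,0,0.0005,0.01,0,0,0],[0,0,0,0.012,0,0,0],[0,0,0,0.012,0,0,0],[0,0,0,0.01,0,0,0],[0,0,0,0.004,0,0,0],[0,0,0,0.002,0,0,0],[0,0,0,0,0,0,0],[0,0,0,0,0,0,0]]'|grep -E "time|pos|cont"
cat > g.py <<'E'
import sys
from workcell import arm
f=arm.get_state()["contact_force"][2];sys.exit(f>float(sys.argv[1]))
E
python3 g.py 2 && python3 -m pendant '[[0,0,0,0.001,0,0,0],[0,0,0,0,0,0,0]]'|grep -E "pos|cont"
python3 g.py 2 && python3 -m pendant '[[0,0,0,0.001,0,0,0],[0,0,0,0,0,0,0]]'|grep -E "pos|cont"
python3 g.py 2 && python3 -m pendant '[[0,0,0,0.001,0,0,0],[0,0,0,0,0,0,0]]'|grep -E "pos|cont"
python3 g.py 2 && python3 -m pendant '[[0,0,0,0.001,0,0,0],[0,0,0,0,0,0,0]]'|grep -E "pos|cont"
```

```text
time_s: 11.02
position: [0.5875, -0.2329, 0.334]
contact_force: [-0.3, 0.4, -0.8]False
False
False
False
```

```bash
sed -i 's/sys.exit(f>float(sys.argv\[1\]))/sys.exit(int(f>float(sys.argv[1])))/' g.py
python3 g.py 2 && python3 -m pendant '[[0,0,0,0.001,0,0,0],[0,0,0,0.001,0,0,0],[0,0,0,0,0,0,0]]'|grep -E "pos|cont"
python3 g.py 2 && python3 -m pendant '[[0,0,0,0.001,0,0,0],[0,0,0,0.001,0,0,0],[0,0,0,0,0,0,0]]'|grep -E "pos|cont"
python3 g.py 2 && python3 -m pendant '[[0,0,0,0.001,0,0,0],[0,0,0,0,0,0,0]]'|grep -E "pos|cont"
python3 g.py 2 && python3 -m pendant '[[0,0,0,0.001,0,0,0],[0,0,0,0,0,0,0]]'|grep -E "pos|cont"
python3 g.py 2 && python3 -m pendant '[[0,0,0,0.001,0,0,0],[0,0,0,0,0,0,0]]'|grep -E "pos|cont"
python3 g.py 2 && python3 -m pendant '[[0,0,0,0.001,0,0,0],[0,0,0,0,0,0,0]]'|grep -E "pos|cont"
```

```text
position: [0.5874, -0.2328, 0.3321]
contact_force: [-0.5, 0.2, -0.1]
position: [0.5872, -0.2328, 0.3295]
contact_force: [0.2, -0.2, 0.2]
position: [0.5872, -0.2328, 0.3285]
contact_force: [0.2, -0.5, -0.6]
position: [0.5873, -0.2328, 0.3275]
contact_force: [0.0, -0.6, -0.2]
position: [0.5872, -0.2328, 0.3265]
contact_force: [-0.3, 0.7, 0.3]
position: [0.5873, -0.2328, 0.3255]
contact_force: [0.4, 0.8, 0.1]
```

```bash
python3 g.py 2.5 && python3 -m pendant '[[0,0,0,0.0008,0,0,0],[0,0,0,0,0,0,0]]'|grep -E "pos|cont"
python3 g.py 2.5 && python3 -m pendant '[[0,0,0,0.0008,0,0,0],[0,0,0,0,0,0,0]]'|grep -E "pos|cont"
python3 g.py 2.5 && python3 -m pendant '[[0,0,0,0.0008,0,0,0],[0,0,0,0,0,0,0]]'|grep -E "pos|cont"
python3 g.py 2.5 && python3 -m pendant '[[0,0,0,0.0008,0,0,0],[0,0,0,0,0,0,0]]'|grep -E "pos|cont"
python3 g.py 2.5 && python3 -m pendant '[[0,0,0,0.0008,0,0,0],[0,0,0,0,0,0,0]]'|grep -E "pos|cont"
python3 g.py 2.5 && python3 -m pendant '[[0,0,0,0.0008,0,0,0],[0,0,0,0,0,0,0]]'|grep -E "pos|cont"
```

```text
position: [0.5873, -0.2328, 0.325]
contact_force: [0.5, -0.1, 1.5]
position: [0.5873, -0.2328, 0.3242]
contact_force: [-0.6, -0.5, 1.9]
position: [0.5873, -0.2328, 0.3233]
contact_force: [-0.1, -0.1, 1.5]
position: [0.5873, -0.2328, 0.3224]
contact_force: [1.2, 0.4, 1.1]
position: [0.5873, -0.2328, 0.3216]
contact_force: [0.0, -0.1, 2.3]
position: [0.5873, -0.2328, 0.3207]
contact_force: [0.9, -0.0, 1.4]
```

Contact, and the seat is dragging along at about 2 N on the cap. I'll continue in small guarded steps.

```bash
python3 g.py 5 && python3 -m pendant '[[0,0,0,0.0008,0,0,0],[0,0,0,0,0,0,0]]'|grep -E "pos|cont"
python3 g.py 5 && python3 -m pendant '[[0,0,0,0.0008,0,0,0],[0,0,0,0,0,0,0]]'|grep -E "pos|cont"
python3 g.py 5 && python3 -m pendant '[[0,0,0,0.0008,0,0,0],[0,0,0,0,0,0,0]]'|grep -E "pos|cont"
python3 g.py 5 && python3 -m pendant '[[0,0,0,0.0008,0,0,0],[0,0,0,0,0,0,0]]'|grep -E "pos|cont"
python3 g.py 5 && python3 -m pendant '[[0,0,0,0.0008,0,0,0],[0,0,0,0,0,0,0]]'|grep -E "pos|cont"
python3 g.py 5 && python3 -m pendant '[[0,0,0,0.0008,0,0,0],[0,0,0,0,0,0,0]]'|grep -E "pos|cont"
python3 g.py 5 && python3 -m pendant '[[0,0,0,0.0008,0,0,0],[0,0,0,0,0,0,0]]'|grep -E "pos|cont"
python3 g.py 5 && python3 -m pendant '[[0,0,0,0.0008,0,0,0],[0,0,0,0,0,0,0]]'|grep -E "pos|cont"
```

```text
position: [0.5873, -0.2328, 0.32]
contact_force: [-0.4, 0.3, 2.1]
position: [0.5873, -0.2328, 0.3191]
contact_force: [1.3, -0.6, 1.8]
position: [0.5873, -0.2328, 0.3183]
contact_force: [1.0, 0.1, 1.3]
position: [0.5873, -0.2328, 0.3175]
contact_force: [-0.0, -0.0, 1.8]
position: [0.5873, -0.2328, 0.3168]
contact_force: [-0.5, 0.9, 1.5]
position: [0.5873, -0.2328, 0.3159]
contact_force: [-0.5, 0.2, 0.7]
position: [0.5873, -0.2328, 0.3151]
contact_force: [0.3, -0.5, 1.0]
position: [0.5873, -0.2328, 0.3145]
contact_force: [-0.1, -0.9, 2.4]
```

```bash
python3 g.py 4.5 && python3 -m pendant '[[0,0,0,0.0008,0,0,0],[0,0,0,0,0,0,0]]'|grep -E "pos|cont"
python3 g.py 4.5 && python3 -m pendant '[[0,0,0,0.0008,0,0,0],[0,0,0,0,0,0,0]]'|grep -E "pos|cont"
python3 g.py 4.5 && python3 -m pendant '[[0,0,0,0.0008,0,0,0],[0,0,0,0,0,0,0]]'|grep -E "pos|cont"
python3 g.py 4.5 && python3 -m pendant '[[0,0,0,0.0008,0,0,0],[0,0,0,0,0,0,0]]'|grep -E "pos|cont"
python3 - <<'E'
from workcell import arm
from h import *
s=arm.snapshot("scene");pickle.dump(s,open("pics/scene4.pkl","wb"))
p=s["pixels"][:,:,::-1];u,v=165,235
cv2.imwrite("pics/press.png",cv2.resize(p[v-40:v+40,u-40:u+40],(480,480),interpolation=cv2.INTER_CUBIC))
E
```

```text
position: [0.5874, -0.2329, 0.3142]
contact_force: [-0.8, 0.7, 4.6]
```

View pics/press.png

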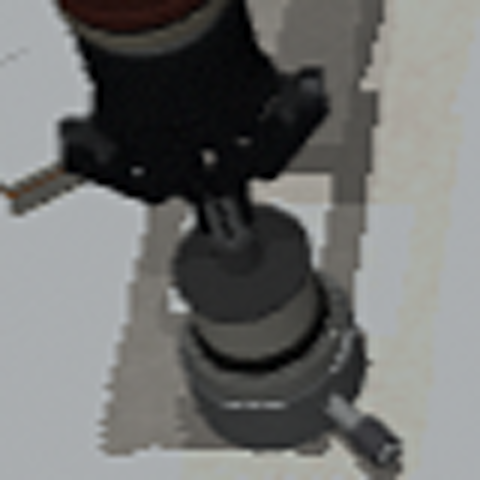

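The funnel is upright with the shut tips on its cap, and the seat is now well down in the base. The force is rising because it has reached the shoulder. I'll build it up in 0.5 mm steps.

```bash
python3 g.py 7 && python3 -m pendant '[[0,0,0,0.0005,0,0,0],[0,0,0,0,0,0,0]]'|grep -E "pos|cont"
python3 g.py 7 && python3 -m pendant '[[0,0,0,0.0005,0,0,0],[0,0,0,0,0,0,0]]'|grep -E "pos|cont"
```

```text
position: [0.5875, -0.2329, 0.314]
contact_force: [-1.2, 0.9, 7.5]
```

```bash
python3 g.py 9 && python3 -m pendant '[[0,0,0,0.0005,0,0,0],[0,0,0,0,0,0,0]]'|grep -E "pos|cont"
python3 g.py 9 && python3 -m pendant '[[0,0,0,0.0005,0,0,0],[0,0,0,0,0,0,0]]'|grep -E "pos|cont"
python3 g.py 10 && python3 -m pendant '[[0,0,0,0.0003,0,0,0],[0,0,0,0,0,0,0]]'|grep -E "pos|cont"
```

```text
position: [0.5875, -0.2329, 0.3138]
contact_force: [-2.0, 1.2, 7.6]
position: [0.5876, -0.233, 0.3136]
contact_force: [-1.5, 1.6, 8.1]
position: [0.5876, -0.2329, 0.3135]
contact_force: [-1.4, 1.1, 9.5]
```

```bash
python3 g.py 11 && python3 -m pendant '[[0,0,0,0.0006,0,0,0],[0,0,0,0,0,0,0]]'|grep -E "pos|cont"
python3 g.py 12 && python3 -m pendant '[[0,0,0,0.0005,0,0,0],[0,0,0,0,0,0,0]]'|grep -E "pos|cont"
```

```text
position: [0.5877, -0.233, 0.3132]
contact_force: [-2.5, 2.1, 11.9]
position: [0.5877, -0.233, 0.3131]
contact_force: [-3.8, 2.1, 12.6]
```

Now hold for just over a second at about 13 N.

```bash
python3 -m pendant '[[0,0,0,0,0,0,0],[0,0,0,0,0,0,0],[0,0,0,0,0,0,0],[0,0,0,0,0,0,0],[0,0,0,0,0,0,0],[0,0,0,0,0,0,0]]'|grep -E "time|pos|cont"
python3 -m pendant '[[0,0,0,0,0,0,0],[0,0,0,0,0,0,0],[0,0,0,0,0,0,0],[0,0,0,0,0,0,0],[0,0,0,0,0,0,0],[0,0,0,0,0,0,0],[0,0,0,0,0,0,0]]'|grep -E "time|pos|cont"
```

```text
time_s: 16.23
position: [0.5877, -0.233, 0.3131]
contact_force: [-3.1, 1.6, 12.4]
time_s: 16.82
position: [0.5877, -0.233, 0.3131]
contact_force: [-3.2, 1.2, 12.5]
```

```bash
python3 -m pendant '[[0,0,0,-0.001,0,0,0],[0,0,0,-0.002,0,0,0],[0,0,0,-0.003,0,0,0],[0,0,0,-0.01,0,0,0],[0,0,0,-0.03,0,0,0],[0,0,0,-0.035,0,0,0],[0,0,0,-0.03,0,0,0],[0,0,0,-0.01,0,0,0],[0,0,0,0,0,0,0]]'
python3 -m pendant '[[0,0.01,0.015,0,0,0,0],[0,0.017,0.025,0,0,0,0],[0,0.017,0.025,0,0,0,0],[0,0.017,0.025,0,0,0,0],[0,0.017,0.025,0,0,0,0],[0,0.017,0.025,0,0,0,0],[0,0.017,0.025,0,0,0,0],[0,0.01,0.015,0,0,0,0],[0,0,0,0,0,0,0],[0,0,0,0,0,0,0]]' |grep -E "time|pos|cont"
python3 - <<'E'
from workcell import arm
from h import *
I=[]
for n in("scene","top"):
    s=arm.snapshot(n); pickle.dump(s,open(f"pics/{n}5.pkl","wb"))
    p=s["pixels"][:,:,::-1];u,v=(165,235) if n=="scene" else (373,187)
    I.append(cv2.resize(p[v-40:v+40,u-40:u+40],(400,400),interpolation=cv2.INTER_CUBIC))
    z=.313-.173-.112;o=[u-40,v-40]
    for c in((.587,-.2326,z+.112,.0085),(.587,-.2326,z+.085,.035)):
        p=(proj(s,circ(*c))-o)*5;print(n,p.min(0),p.max(0))
cv2.imwrite("pics/end.png",np.hstack(I))
E
```

```text
time_s: 17.57
position: [0.5879, -0.2331, 0.4363]
eef_rot: [0.113, 0.994, -0.001, 0.003]
contact_force: [1.3, -0.1, 1.8]
gripper_width: -0.0003
finger_force: 0.0
time_s: 18.4
position: [0.5084, -0.0293, 0.4301]
contact_force: [0.8, -0.2, 0.6]
scene [178.55216318 178.22700474] [207.60665031 202.16098738]
scene [142.69299237 167.57071959] [260.20157917 265.41388598]
top [212.95901671 161.05711513] [245.78244309 193.54669766]
top [149.94938076 122.38676811] [282.38024229 253.52278812]
```

View pics/end.png

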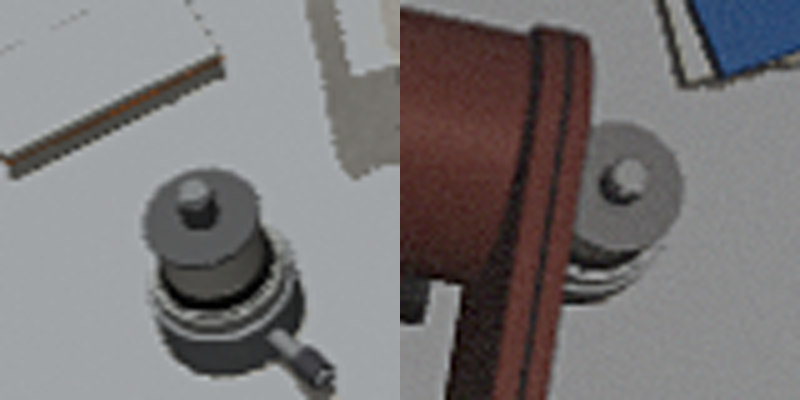

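Both views match the prediction: the scene lid spans crop x 143–261, and the top cap is at (230,177) with the lid's right edge at 283. The funnel is upright, centred and released, with the arm clear. I'll hand in.

```bash
python3 -m pendant '[[0,0,0,0,0,0,0],[0,0,0,0,0,0,0],[0,0,0,0,0,0,0]]' | head -1; python3 -c "
from workcell import arm;print(arm.close_job())"
```

```text
time_s: 18.75
the job is handed in; nothing more can be done
None
```

The funnel is upright and centred in the wide base's seat, pressed onto its shoulder, held at about 13 N for just over a second and released; I handed the job in at about 18.8 s, and no verdict was printed.

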